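# Wind down the loose wing screw of a desk foot

### The arm

A 6-joint arm with a two-finger parallel gripper is mounted at the origin on the work surface. World frame = base frame: x ahead of the robot, y to its left, z up, the work surface at z = 0. Lengths are in m, angles in degrees, forces in N, time in s.
With the tool pointing down it reaches from about 0.25 to 0.725 m from the base axis. Payload 9.7 kg.
Tool frame: the origin (TCP) lies between the finger pads; the fingertips stand 11 mm ahead of it and the grasp point (between the pads) lies 8 mm behind it; z points along the fingers, y is the direction in which the jaws open and shut (so a half turn about z gives the same grasp; the last joint's range is limited). The gripper opens to 85 mm and grips with 20 to 120 N. Pads are 22 mm wide; open, the fingers measure 114 mm over their backs; the gripper's body (76 mm by 85 mm) begins 54 mm behind the grasp point. The pads swing forward as they close: fully open they stand 13 mm farther back than shut.
Start: joints at [66.807, 4.979, 10.078, 95.1, 0, 90], TCP at [0.217, 0.506, 0.242] pointing down, gripper open.
Joint ranges: [-179.16, 179.16], [-48.56, 103.87], [-65.8, 70.77], [-126.05, 130.52], [-82.76, 87.17], [-180, 180]. Speed limits (degrees/s): [127.2, 127.2, 147.25, 180, 180, 180].

### API

Orientations are given as [roll, pitch, yaw] about the fixed x, y, z axes, in that order (R = Rz(yaw) Ry(pitch) Rx(roll)).
In Python, from workcell import bot gives the robot as it stands.
- The arm moves only by the tool play_rows, never from a script. Its argument "targets" is a list of rows, each an object of numbers: "fingers": the gripper command: -1 is shut, 1 is fully open, values between are in proportion; "x", "y", "z": the shift along the tool's x, y, z in m; "wx", "wy", "wz": the turn, a rotation vector about the tool's x, y, z in degrees. In form: [{"fingers": .., "x": .., "y": .., "z": .., "wx": .., "wy": .., "wz": ..}, ...]. A call has 1 to 20 rows; each row is the pose to reach, as a shift and turn from the pose commanded when the call began, along the tool's axes at that moment; what a row does not reach only later rows make up. A row lasts 1/12 s, in which the tool goes at most 41.7 mm and 7.16 degrees, less where a joint would pass 70% of its speed; a pose out of reach is approached as far as the arm can. A call with a gripper value outside its range is refused whole. The fingers move at their own pace and stop on an object; "grip_force" is the grip in N (left out, the last holds). Time passes only in rows, so rows that repeat a pose let the fingers close. It gives the time, the measured TCP pose, the force and the opening at its end, in the units of the state.
- bot.get_obs(): the state, without advancing time (a new reading comes with each control period).
- bot.camera(name): name is "scene" or "top"; returns (picture, depth): 400x640x3 uint8, blue, green, red; 400x640 float32, m along the optical axis (not along the pixel's ray), 0 where there is no reading.
- bot.get_calibration(name): a dict with "fx", "fy", "cx", "cy" (pixels), "camera_from_world" (4x4, takes a point from world to camera coordinates). Camera axes: x right, y down, z forward; pixel columns grow to the right and rows downward; lengths in m; the calibration is good to about 2 mm. A picture is of the moment at which its call begins. get_calibration takes no time and is no camera call.
- bot.job_done(): hands the job in, once; it reports no verdict.
Trained networks look in the newest picture that a camera, given by its name, has taken for a name from the list of things; names that differ only in an ending like _2 or _b are one class to them, and where a whole thing is asked for, a point or a joint stands for the part that bears it (a point fixed in the world has none). Each returns a list of dicts, best first, with "confidence" (0 to 1); they miss things now and then, are a little off and sometimes report something else, mostly with a low value. They report only what shows in the picture. A call takes as long as a camera call.
- bot.look_for(query, camera): "extent" ([left, top, right, bottom] in pixels, round what is visible of it).
- bot.outline_of(query, camera): "region" (400x640 bool, what is visible of it) and "extent" ([left, top, right, bottom] in pixels, round what is visible of it).
- bot.place_of(query, camera): "point" ([row, column] in pixels: a listed point, or the origin of a listed thing).
The state is a dict: "time": time; "q": joint angles; "qd": joint speeds; "joint_efforts": joint torques, N m; "ee_pos": TCP position; "tcp_rot": TCP orientation; "wrist_force": force on the tool from outside, world axes, zero at the start; "torque": the same for the moment, N m; "opening": finger opening in m.
Only numpy, scipy, OpenCV 4.12 (cv2) and the standard library are available. Lean on these libraries where they do the work, as an engineer would, in place of code of your own. Each camera call takes 0.05 s, during which the arm holds its last target.

### The job

On the upturned steel base of a drawer unit, one of the two feet is still loose: its wing screw stands proud of the plate. Push that screw's wings round clockwise (seen from above) with gentle strokes of a fingertip, one after another, until the screw is fully down and turns no further; do not pinch it or force it. Leave the other foot's tight screw and the loose things lying about undisturbed.

Things in the scene. Friction and masses are not known exactly. Their poses are not given: they have to be found in the camera images.
- pan: the upturned base pan of a steel drawer unit, off-white slab 260 (x) x 400 (y) x 30 mm, lying on the table, does not move; origin at the centre of its underside, z up. Its top is 30 mm above the table
- foot_loose: foot with the loose screw, fixed on the pan: dark steel plate 170 x 96 x 4 mm (its top 34 mm above the table) with a grey square foot 46 mm wide, 62 mm tall. Origin on the wing screw's axis, at the plate's underside, 30 mm above the table. The grey foot's centre is 78 mm off towards -x, its face 55 mm from the axis; the +x, +y and -y sides round the screw are free
- foot_tight: the other foot, same shape and same origin, its screw already tight; leave it alone
- wings_loose (a point): on the loose screw's axis at mid-wing, turning with it: x along one wing, -x along the other, z up. Bare metal wings 6 mm thick reach 42 mm from the axis, from 13 mm below this point to 14 mm above it; hub radius 14 mm, its underside 20 mm below. When tight it is 56 mm above the table and the wings lie along the foot's x. A washer under the hub (radius 15 mm) tops out 36 mm above the table
- screw_loose (a joint): rotation of the loose screw in rad: 0 = fully down and tight (at this stop the wings yield springily, about 0.2 rad at 20 N, and return), negative = radians still to turn clockwise seen from above; starts between -6 and -3.5, 5 to 9 mm proud, its wings askew to the foot, and sinks 1.5 mm per rad (quick thread). Friction about 0.05 N m (2 N at a wing); it stays where it is left
- wings_tight (a point): the same point on the tight wing screw: same shape, fully down, its wings in line with its foot (along the foot's x)
- screw_tight (a joint): rotation of the tight wing screw in rad, 0 = tight; leave it alone
- bush: loose black plastic bush standing on the pan between the feet, flange 36 mm diameter, 30 mm tall; origin at the centre of its underside; leave it alone
- wrench: loose steel wrench 170 mm long lying on the table beside the pan; leave it alone
- tape: loose cardboard ring 96 mm across, 36 mm tall, standing flat on the table beside the pan; origin at the centre of its underside; leave it alone

How it is judged:
By the outcome, as a careful person would: the job done as asked, in the order asked, and still so for the second after the job is handed in, with the robot touching nothing.
It also fails if it takes over 61 s, if anything falls off the work surface, if the arm or the gripper's body presses on something with over 40 N, if the wrist force passes 120 N, or if a joint passes its speed limit or range.

## Working session

There is one attempt and no reset: what is moved stays moved. The work goes in short steps, Python scripts to look and compute and a tool call to move; the robot and the scene stay as the last step left them, time stands still between calls to the robot, and variables do not carry over. Pictures are saved under pics/ and viewed, and the job is handed in when it is done.

Besides the shell and the picture viewer there is one more tool, called after "Request:" as name(argument=value, ...), one argument or row to a line, values as JSON. play_rows: Moves the arm, as the interface text tells. Its arguments: {"type":"object","properties":{"targets":{"type":"array","items":{"type":"object","properties":{"fingers":{"type":"number"},"x":{"type":"number"},"y":{"type":"number"},"z":{"type":"number"},"wx":{"type":"number"},"wy":{"type":"number"},"wz":{"type":"number"}}}},"grip_force":{"type":"number"}},"required":["targets"]}

```bash
mkdir -p pics; ls
cat > h.py <<'E'
import numpy as np,cv2
from workcell import bot
def px2w(cam,r,c,z=None,d=None):
    k=bot.get_calibration(cam);T=np.linalg.inv(np.array(k["camera_from_world"]))
    ray=np.array([(c-k["cx"])/k["fx"],(r-k["cy"])/k["fy"],1.])
    o=T[:3,3];v=T[:3,:3]@ray
    s=d if d is not None else (z-o[2])/v[2]
    return o+s*v
def w2px(cam,p):
    k=bot.get_calibration(cam);q=np.array(k["camera_from_world"])@np.append(p,1)
    return np.array([k["fy"]*q[1]/q[2]+k["cy"],k["fx"]*q[0]/q[2]+k["cx"]])
E
python3 - <<'E'
from h import *
for n in("scene","top"):
    im,d=bot.camera(n);cv2.imwrite(f"pics/{n}0.png",im);np.save(f"{n}0.npy",d)
    for q in("wings_loose","wings_tight","foot_loose","foot_tight","bush","tape"):
        for r in bot.place_of(q,n)[:2]:
            p=r["point"];i,j=map(int,map(round,p));print(n,q,p,round(r["confidence"],2),px2w(n,*p,d=d[i,j]).round(3))
o=bot.get_obs();print(o)
E
```

```text
pics
scene wings_loose [190.6, 317.5] 0.66 [0.556 0.052 0.062]
scene wings_tight [275.6, 283.5] 0.68 [ 0.602 -0.16   0.056]
scene foot_loose [205.1, 318.9] 0.89 [0.565 0.04  0.035]
scene foot_tight [283.0, 283.7] 0.61 [ 0.606 -0.166  0.045]
scene bush [231.9, 245.0] 0.66 [ 0.477 -0.094  0.041]
scene tape [169.9, 333.0] 0.85 [0.534 0.17  0.027]
top wings_loose [191.2, 316.4] 0.56 [0.564 0.054 0.058]
top wings_tight [175.1, 409.2] 0.49 [ 0.603 -0.153  0.06 ]
top foot_loose [193.9, 318.2] 0.59 [0.558 0.05  0.058]
top bush [234.7, 378.8] 0.67 [ 0.469 -0.091  0.029]
top tape [210.7, 251.5] 0.76 [0.52  0.208 0.   ]
{'time': 0.7, 'q': array([6.68065137e+01, 4.97699265e+00, 1.00791545e+01, 9.51006647e+01,
       1.28219729e-03, 9.00005519e+01]), 'qd': array([-0.08745419,  0.05240482, -0.00279656,  0.02055189, -0.05369523,
        0.08225646]), 'joint_efforts': array([-4.59337571e-04, -5.19971037e+01,  4.64778543e+01,  1.49318115e-03,
        1.48708918e-04,  1.78428365e-05]), 'ee_pos': array([0.21660137, 0.50554314, 0.24231088]), 'tcp_rot': array([ 1.79998503e+02, -1.28221171e-03,  1.56805962e+02]), 'wrist_force': array([ 0.31285948, -0.79301839,  0.84794735]), 'torque': array([-0.00257279, -0.00791055,  0.00292478]), 'opening': 0.08538254905101814}
```

View pics/scene0.png

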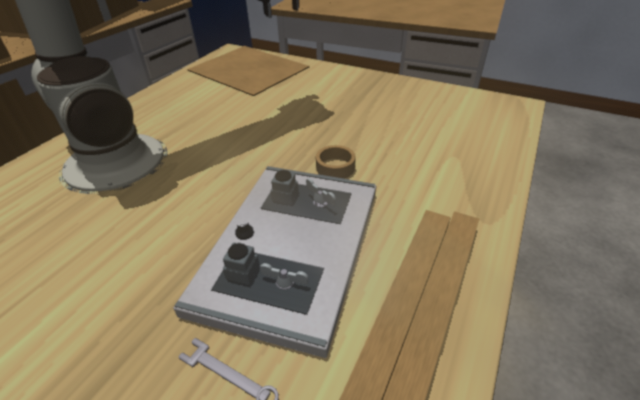

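View pics/top0.png

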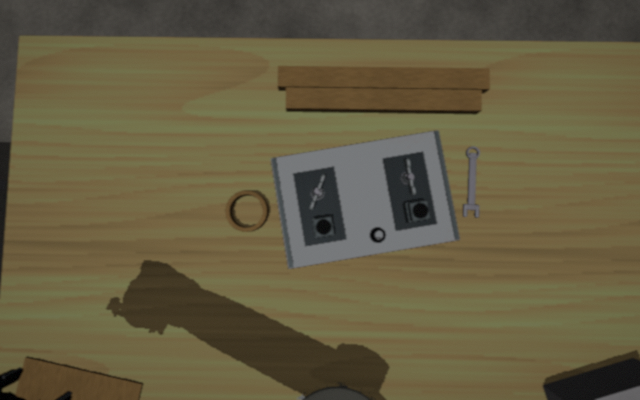

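Run:
```python
from h import *
im=cv2.imread("pics/top0.png");cv2.imwrite("pics/topc.png",cv2.resize(im[130:270,240:450],(780,520),interpolation=cv2.INTER_CUBIC))
d=np.load("top0.npy")
k=bot.get_calibration("top");T=np.linalg.inv(np.array(k["camera_from_world"]));print(T.round(3),k["fx"])
g=np.zeros((400,640,3))
for r in range(130,270):
  for c in range(240,450):
    g[r,c]=px2w("top",r,c,d=d[r,c])
np.save("g.npy",g)
m=(g[...,2]>.06)&(g[...,2]<.085)
near=m&(np.hypot(g[...,0]-.56,g[...,1]-.053)<.05)
P=g[near];print(len(P),P.mean(0));print(np.percentile(P[:,2],[5,50,95,99]))
print((g[175:210,300:335,2]*1000).round().astype(int)[::2,::2])
```

```text
[[ 0.016 -0.997  0.071  0.492]
 [-1.    -0.015  0.009  0.054]
 [-0.008 -0.071 -0.997  0.879]
 [ 0.     0.     0.     1.   ]] 368.9413266541918Traceback (most recent call last):
  File "<stdin>", line 8, in <module>
  File "h.py", line 4, in px2w
    k=bot.get_calibration(cam);T=np.linalg.inv(np.array(k["camera_from_world"]))
ValueError: time passes only in moves, steps and waits
```

```bash
cat > h.py <<'E'
import numpy as np,cv2
from workcell import bot
K={n:bot.get_calibration(n) for n in("scene","top")}
def px2w(cam,r,c,z=None,d=None):
    k=K[cam];T=np.linalg.inv(np.array(k["camera_from_world"]))
    ray=np.array([(c-k["cx"])/k["fx"],(r-k["cy"])/k["fy"],1.])
    o=T[:3,3];v=T[:3,:3]@ray
    s=d if d is not None else (z-o[2])/v[2]
    return o+s*v
def w2px(cam,p):
    k=K[cam];q=np.array(k["camera_from_world"])@np.append(p,1)
    return np.array([k["fy"]*q[1]/q[2]+k["cy"],k["fx"]*q[0]/q[2]+k["cx"]])
E
python3 - <<'E'
from h import *
im=cv2.imread("pics/top0.png");cv2.imwrite("pics/topc.png",cv2.resize(im[130:270,240:450],(780,520),interpolation=cv2.INTER_CUBIC))
im=cv2.imread("pics/scene0.png");cv2.imwrite("pics/scenec.png",cv2.resize(im[160:320,220:380],(600,600),interpolation=cv2.INTER_CUBIC))
d=np.load("top0.npy")
g=np.zeros((400,640,3))
for r in range(130,270):
  for c in range(240,450):
    g[r,c]=px2w("top",r,c,d=d[r,c])
np.save("g.npy",g)
print((g[170:215,300:336,2]*1000).round().astype(int)[::2,::2])
# pan/plate orientation via rect on depth / colour
b=cv2.imread("pics/top0.png").astype(int).sum(2)
m=((b<210)&(np.abs(g[...,2]-.032)<.008)).astype(np.uint8)
n,l,s,c=cv2.connectedComponentsWithStats(m)
for i in range(1,n):
  if s[i,4]>300:
    P=g[l==i];rc=cv2.minAreaRect((P[:,:2]*1000).astype(np.float32));print(s[i],rc)
E
```

```text
[[ 30  30  29  30  29  29  33  33  32  35  33  32  33  31  34  33  32  35]
 [ 35  31  31  33  32  30  33  32  33  33  33  34  34  33  33  35  35  36]
 [ 34  33  32  34  34  33  34  34  34  35  33  34  70  36  35  35  34  34]
 [ 34  33  32  36  32  33  34  34  35  37  34  78  78  32  34  33  35  35]
 [ 32  35  35  36  34  32  33  33  35  33  34  78  75  30  36  35  35  34]
 [ 34  37  35  34  32  33  36  34  33  33  35  77  31  34  33  35  35  35]
 [ 34  34  33  34  34  37  36  33  32  34  72  75  33  34  36  35  34  34]
 [ 34  34  33  34  33  34  36  36  31  34  71  35  33  32  31  34  34  36]
 [ 32  33  34  33  32  35  34  35  32  33  72  35  33  34  34  34  33  34]
 [ 34  32  33  35  32  35  36  57  37  72  72  30  35  34  33  36  33  35]
 [ 37  35  34  33  34  35  53  35  37  62  35  61  31  35  33  33  34  34]
 [ 35  34  35  34  33  32  55  36  60  59  34  64  33  33  35  30  35  33]
 [ 34  36  34  35  35  35  51  37  45  58  36  57  33 879  32  33  33  33]
 [ 34  36  34  35  33  31  33  55  71  64  60  51  32  32  35  32  36  33]
 [ 35  35  33  33  32  34  32  71  71  50  35  32 
[... 180 characters left out ...]
  32  34  33  32  35  80  76  34  34  32  34  32  36  33  33  36  34]
 [ 33  30  33  36  32  32  77  34  32  34  33  35  34  36  34  31  31  33]
 [ 31  32  31  36  31  73  74  35  30  36  34  34  33  32  32  34  34  33]
 [ 35  32  32  32  30  35  34  31  35  33  33  34  35  35  33  34  33  31]
 [ 34  33  36  35  32  33  33  32  34  30  35  36  33  32  34  31  31  36]
 [ 33  36  33  34  35  35  35  35  34  35  34 879  31  34  32  33  38  33]]
[ 383  152   53   78 2212] ((570.8577880859375, -159.09918212890625), (167.0714874267578, 94.6646957397461), 10.683794021606445)
[ 294  167   52   78 2293] ((533.11181640625, 46.82817840576172), (167.0179443359375, 93.39928436279297), 10.521378517150879)
```

View pics/topc.png

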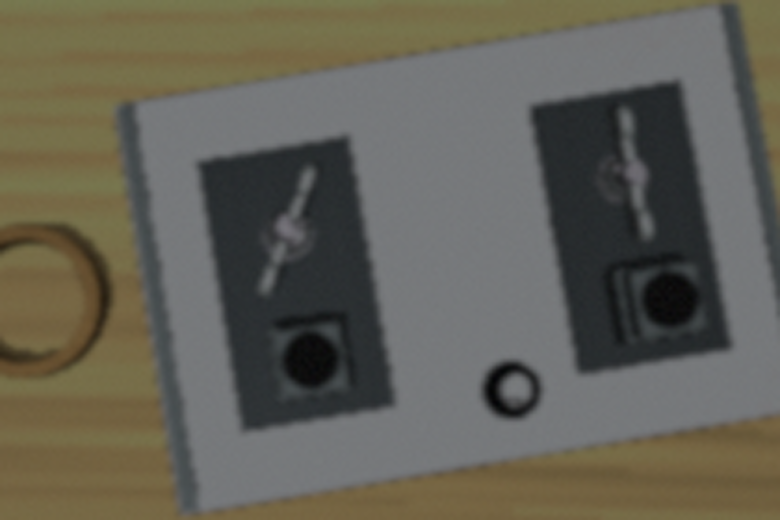

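View pics/scenec.png

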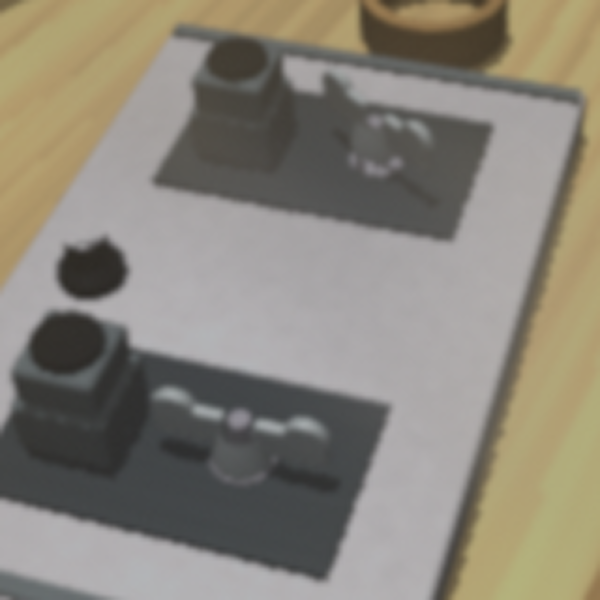

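Run:
```python
from h import *
g=np.load("g.npy")
for nm,c0 in(("loose",(.56,.053)),("tight",(.60,-.156))):
    n=(g[...,2]>.060)&(g[...,2]<.09)&(np.hypot(g[...,0]-c0[0],g[...,1]-c0[1])<.055)
    P=g[n];v=cv2.fitLine((P[:,:2]*1000).astype(np.float32),cv2.DIST_HUBER,0,.01,.01).ravel()
    s=(P[:,:2]*1000-v[2:])@v[:2]
    mid=v[2:]+v[:2]*(s.max()+s.min())/2
    print(nm,len(P),v,np.degrees(np.arctan2(v[1],v[0])),s.min(),s.max(),mid,np.percentile(P[:,2],[50,80,90,95]))
# plate edges -> origin: foot frames. plate centre -> screw offset unknown; compare
n=(g[...,2]>.08)&(g[...,2]<.1)
m,l,s,c=cv2.connectedComponentsWithStats(n.astype(np.uint8))
for i in range(1,m):
    if s[i,4]>40: P=g[l==i];print(s[i,4],cv2.minAreaRect((P[:,:2]*1000).astype(np.float32)),P[:,2].mean())
```

```text
loose 122 [ 9.4632119e-01 -3.2322785e-01  5.6152032e+02  5.1184349e+01] -18.858244 -52.329808721904065 41.98078382437917 [556.62357393  52.85689561] [0.07139012 0.07714735 0.07830037 0.07884143]
tight 109 [ 9.8252070e-01  1.8615338e-01  6.0094952e+02 -1.5420630e+02] 10.728384 -41.56271860229868 40.728676657988835 [ 600.53979219 -154.28392869] [0.06407232 0.06825236 0.06974709 0.07071063]
348 ((523.8109741210938, -168.46939086914062), (39.9489860534668, 39.91675567626953), 11.254240989685059) 0.08863149396974168
341 ((485.8294677734375, 37.20361328125), (39.844852447509766, 39.71714401245117), 10.028005599975586) 0.08879107219048368
```

Request:
play_rows(
  targets=[
    {"fingers": -1,"z": 0,"wz": -7},
    {"fingers": -1,"z": 0,"wz": -7},
  ],
  grip_force=20,
)

```text
$.targets[0]: bad value
```

Run:
```python
from h import *
o=bot.get_obs();print({k:np.round(o[k],3) for k in("time","q","ee_pos","tcp_rot","opening")})
```

```text
{'time': np.float64(0.7), 'q': array([6.6807e+01, 4.9770e+00, 1.0079e+01, 9.5101e+01, 1.0000e-03,
       9.0001e+01]), 'ee_pos': array([0.217, 0.506, 0.242]), 'tcp_rot': array([ 1.79999e+02, -1.00000e-03,  1.56806e+02]), 'opening': np.float64(0.085)}
```

Request:
play_rows(
  targets=[
    {"fingers": -1,"x": 0,"y": 0,"z": 0,"wx": 0,"wy": 0,"wz": -7},
    {"fingers": -1,"x": 0,"y": 0,"z": 0,"wx": 0,"wy": 0,"wz": -7},
  ],
  grip_force=20,
)

```text
time: 0.87
ee_pos: [0.2166, 0.5055, 0.2423]
tcp_rot: [180.0, -0.0, 164.1]
wrist_force: [0.7, -0.3, -0.6]
opening: 0.0641
```

Run:
```python
from h import *
o=bot.get_obs();print({k:np.round(o[k],3) for k in("time","q","ee_pos","tcp_rot","opening","wrist_force")})
```

```text
{'time': np.float64(0.867), 'q': array([6.6809e+01, 4.9770e+00, 1.0077e+01, 9.5100e+01, 1.0000e-03,
       8.2681e+01]), 'ee_pos': array([0.217, 0.506, 0.242]), 'tcp_rot': array([ 1.79999e+02, -1.00000e-03,  1.64128e+02]), 'opening': np.float64(0.064), 'wrist_force': array([ 0.734, -0.278, -0.619])}
```

```bash
cat >> h.py <<'E'
C=np.array([.562,.0513]);YAW=10.6
def foot2w(X,Y,z):
    a=np.radians(YAW);return np.array([C[0]+X*np.cos(a)-Y*np.sin(a),C[1]+X*np.sin(a)+Y*np.cos(a),z])
def w2foot(p):
    a=np.radians(YAW);d=np.array(p[:2])-C;return np.array([d[0]*np.cos(a)+d[1]*np.sin(a),-d[0]*np.sin(a)+d[1]*np.cos(a)])*1000
def off(w,r=32,hx=11,hy=14.5):  # finger angle touching wing at foot angle w
    n=np.radians(w+90);s=abs(hx*np.cos(n))+abs(hy*np.sin(n))+3
    return w+np.degrees(np.arcsin(s/r))
E
python3 - <<'E'
from h import *
from scipy.spatial.transform import Rotation as R
o=bot.get_obs();r=np.radians(25)
t=foot2w(.032*np.cos(r),.032*np.sin(r),.13)
Rt=R.from_euler('xyz',[180,0,163.8],degrees=True)
print(t,Rt.inv().apply(t-o["ee_pos"]))
for w in range(120,-131,-15): f=off(w);print(w,round(f,1),(32*np.cos(np.radians(f))).round(1),(32*np.sin(np.radians(f))).round(1))
E
```

```text
[0.58801922 0.06992794 0.13      ] [-0.47822066 -0.31469309  0.11229471]
120 158.2 -29.7 11.9
105 137.9 -23.7 21.5
90 115.9 -14.0 28.8
75 107.9 -9.8 30.5
60 98.2 -4.5 31.7
45 86.1 2.2 31.9
30 71.2 10.3 30.3
15 53.3 19.1 25.7
0 33.2 26.8 17.5
-15 23.3 29.4 12.7
-30 11.2 31.4 6.2
-45 -3.9 31.9 -2.2
-60 -21.8 29.7 -11.9
-75 -42.1 23.7 -21.5
-90 -64.1 14.0 -28.8
-105 -72.1 9.8 -30.5
-120 -81.8 4.5 -31.7
```

Request:
play_rows(
  targets=[
    {"fingers": -1,"x": -0.03,"y": -0.02,"z": 0.0,"wx": 0,"wy": 0,"wz": -3},
    {"fingers": -1,"x": -0.06,"y": -0.04,"z": 0.0,"wx": 0,"wy": 0,"wz": -6},
    {"fingers": -1,"x": -0.09,"y": -0.059,"z": 0.01,"wx": 0,"wy": 0,"wz": -9},
    {"fingers": -1,"x": -0.12,"y": -0.079,"z": 0.02,"wx": 0,"wy": 0,"wz": -12},
    {"fingers": -1,"x": -0.15,"y": -0.099,"z": 0.03,"wx": 0,"wy": 0,"wz": -15},
    {"fingers": -1,"x": -0.18,"y": -0.118,"z": 0.04,"wx": 0,"wy": 0,"wz": -18},
    {"fingers": -1,"x": -0.21,"y": -0.138,"z": 0.05,"wx": 0,"wy": 0,"wz": -21},
    {"fingers": -1,"x": -0.24,"y": -0.158,"z": 0.06,"wx": 0,"wy": 0,"wz": -24},
    {"fingers": -1,"x": -0.27,"y": -0.178,"z": 0.07,"wx": 0,"wy": 0,"wz": -26.8},
    {"fingers": -1,"x": -0.3,"y": -0.197,"z": 0.075,"wx": 0,"wy": 0,"wz": -26.8},
    {"fingers": -1,"x": -0.33,"y": -0.217,"z": 0.08,"wx": 0,"wy": 0,"wz": -26.8},
    {"fingers": -1,"x": -0.36,"y": -0.237,"z": 0.085,"wx": 0,"wy": 0,"wz": -26.8},
    {"fingers": -1,"x": -0.39,"y": -0.257,"z": 0.09,"wx": 0,"wy": 0,"wz": -26.8},
    {"fingers": -1,"x": -0.42,"y": -0.276,"z": 0.095,"wx": 0,"wy": 0,"wz": -26.8},
    {"fingers": -1,"x": -0.445,"y": -0.293,"z": 0.1,"wx": 0,"wy": 0,"wz": -26.8},
    {"fingers": -1,"x": -0.465,"y": -0.306,"z": 0.105,"wx": 0,"wy": 0,"wz": -26.8},
    {"fingers": -1,"x": -0.478,"y": -0.3147,"z": 0.112,"wx": 0,"wy": 0,"wz": -26.8},
    {"fingers": -1,"x": -0.478,"y": -0.3147,"z": 0.112,"wx": 0,"wy": 0,"wz": -26.8},
    {"fingers": -1,"x": -0.478,"y": -0.3147,"z": 0.112,"wx": 0,"wy": 0,"wz": -26.8},
  ],
)

```text
time: 2.45
ee_pos: [0.5875, 0.0698, 0.1295]
tcp_rot: [180.0, -0.1, -169.5]
wrist_force: [0.7, 0.8, 0.4]
opening: -0.0003
```

Run:
```python
from h import *
o=bot.get_obs();print({k:np.round(o[k],3) for k in("time","q","ee_pos","tcp_rot","opening","wrist_force")},w2foot(o["ee_pos"]))
im,d=bot.camera("scene");cv2.imwrite("pics/scene1.png",cv2.resize(im[120:320,200:400],(600,600),interpolation=cv2.INTER_CUBIC))
```

```text
{'time': np.float64(2.45), 'q': array([ 6.7700e+00,  1.0000e+01,  3.1600e+00,  8.3253e+01,  1.6000e-02,
       -3.6850e+00]), 'ee_pos': array([0.588, 0.07 , 0.129]), 'tcp_rot': array([ 1.79978e+02, -9.20000e-02, -1.69546e+02]), 'opening': np.float64(-0.0), 'wrist_force': array([0.663, 0.788, 0.433])} [28.51923256 13.50774949]
```

View pics/scene1.png

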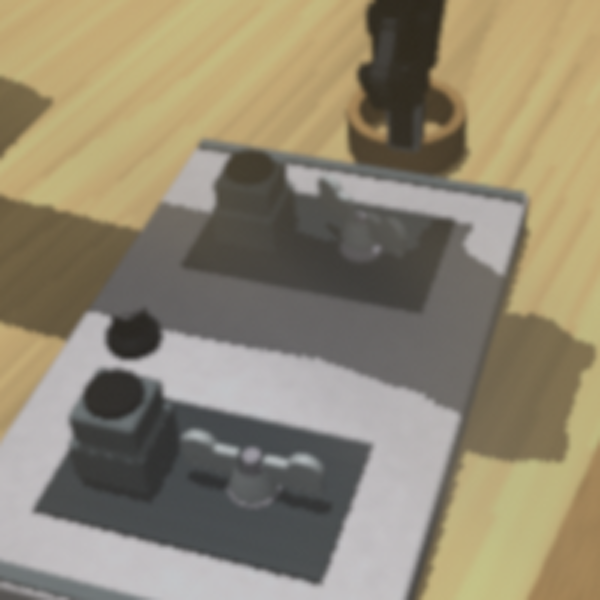

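Request:
play_rows(
  targets=[
    {"fingers": -1,"x": 0,"y": 0,"z": 0.015,"wx": 0,"wy": 0,"wz": 0},
    {"fingers": -1,"x": 0,"y": 0,"z": 0.03,"wx": 0,"wy": 0,"wz": 0},
    {"fingers": -1,"x": 0,"y": 0,"z": 0.045,"wx": 0,"wy": 0,"wz": 0},
    {"fingers": -1,"x": 0,"y": 0,"z": 0.06,"wx": 0,"wy": 0,"wz": 0},
    {"fingers": -1,"x": 0,"y": 0,"z": 0.069,"wx": 0,"wy": 0,"wz": 0},
    {"fingers": -1,"x": 0,"y": 0,"z": 0.069,"wx": 0,"wy": 0,"wz": 0},
  ],
)

```text
time: 3.0
ee_pos: [0.5864, 0.071, 0.0597]
tcp_rot: [180.0, -0.1, -169.3]
wrist_force: [0.8, -0.5, -0.8]
opening: -0.0
```

Run:
```python
from h import *
o=bot.get_obs();print({k:np.round(o[k],3) for k in("time","ee_pos","tcp_rot","wrist_force")},w2foot(o["ee_pos"]))
im,d=bot.camera("scene");cv2.imwrite("pics/scene2.png",cv2.resize(im[150:250,250:400],(780,520),interpolation=cv2.INTER_CUBIC))
p0=np.array([29,13.5])
for f in list(range(25,-76,-7)): 
    X,Y=32*np.cos(np.radians(f)),32*np.sin(np.radians(f));print(f,(p0[0]-X).round(1),(Y-p0[1]).round(1))
```

```text
{'time': np.float64(3.0), 'ee_pos': array([0.586, 0.071, 0.06 ]), 'tcp_rot': array([ 1.79982e+02, -1.46000e-01, -1.69341e+02]), 'wrist_force': array([ 0.816, -0.537, -0.783])} [27.62522906 14.85361102]
25 -0.0 0.0
18 -1.4 -3.6
11 -2.4 -7.4
4 -2.9 -11.3
-3 -3.0 -15.2
-10 -2.5 -19.1
-17 -1.6 -22.9
-24 -0.2 -26.5
-31 1.6 -30.0
-38 3.8 -33.2
-45 6.4 -36.1
-52 9.3 -38.7
-59 12.5 -40.9
-66 16.0 -42.7
-73 19.6 -44.1
```

View pics/scene2.png

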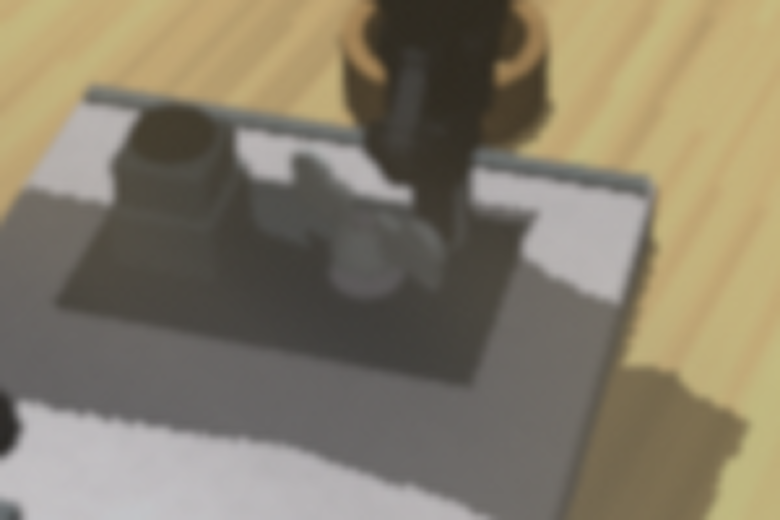

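Request:
play_rows(
  targets=[
    {"fingers": -1,"x": -0.0008,"y": -0.0018,"z": 0,"wx": 0,"wy": 0,"wz": 0},
    {"fingers": -1,"x": -0.0014,"y": -0.0036,"z": 0,"wx": 0,"wy": 0,"wz": 0},
    {"fingers": -1,"x": -0.002,"y": -0.0055,"z": 0,"wx": 0,"wy": 0,"wz": 0},
    {"fingers": -1,"x": -0.0024,"y": -0.0074,"z": 0,"wx": 0,"wy": 0,"wz": 0},
    {"fingers": -1,"x": -0.0027,"y": -0.0093,"z": 0,"wx": 0,"wy": 0,"wz": 0},
    {"fingers": -1,"x": -0.0029,"y": -0.0113,"z": 0,"wx": 0,"wy": 0,"wz": 0},
    {"fingers": -1,"x": -0.003,"y": -0.0132,"z": 0,"wx": 0,"wy": 0,"wz": 0},
    {"fingers": -1,"x": -0.003,"y": -0.0152,"z": 0,"wx": 0,"wy": 0,"wz": 0},
    {"fingers": -1,"x": -0.0028,"y": -0.0171,"z": 0,"wx": 0,"wy": 0,"wz": 0},
    {"fingers": -1,"x": -0.0025,"y": -0.0191,"z": 0,"wx": 0,"wy": 0,"wz": 0},
    {"fingers": -1,"x": -0.0021,"y": -0.021,"z": 0,"wx": 0,"wy": 0,"wz": 0},
    {"fingers": -1,"x": -0.0016,"y": -0.0229,"z": 0,"wx": 0,"wy": 0,"wz": 0},
    {"fingers": -1,"x": -0.001,"y": -0.0247,"z": 0,"wx": 0,"wy": 0,"wz": 0},
    {"fingers": -1,"x": -0.0002,"y": -0.0265,"z": 0,"wx": 0,"wy": 0,"wz": 0},
    {"fingers": -1,"x": 0.0007,"y": -0.0283,"z": 0,"wx": 0,"wy": 0,"wz": 0},
    {"fingers": -1,"x": 0.0016,"y": -0.03,"z": 0,"wx": 0,"wy": 0,"wz": 0},
  ],
)

```text
time: 4.38
ee_pos: [0.5918, 0.0401, 0.0613]
tcp_rot: [180.0, 0.0, -169.4]
wrist_force: [0.0, 2.0, -0.6]
opening: 0.0
```

```bash
cat > st.py <<'E'
from h import *
import sys
o=bot.get_obs();print({k:np.round(o[k],4) for k in("time","ee_pos","tcp_rot","wrist_force")},w2foot(o["ee_pos"]))
im,d=bot.camera("top");cv2.imwrite(f"pics/t{sys.argv[1]}.png",cv2.resize(im[150:260,260:425],(780,520),interpolation=cv2.INTER_CUBIC))
im,d=bot.camera("scene");cv2.imwrite(f"pics/s{sys.argv[1]}.png",cv2.resize(im[150:250,250:400],(780,520),interpolation=cv2.INTER_CUBIC))
E
python3 st.py 3
```

```text
{'time': np.float64(4.3833), 'ee_pos': array([0.5918, 0.0401, 0.0613]), 'tcp_rot': array([ 1.799978e+02,  9.500000e-03, -1.693938e+02]), 'wrist_force': array([ 0.0167,  1.9857, -0.6258])} [ 27.25494806 -16.5313112 ]
```

View pics/s3.png

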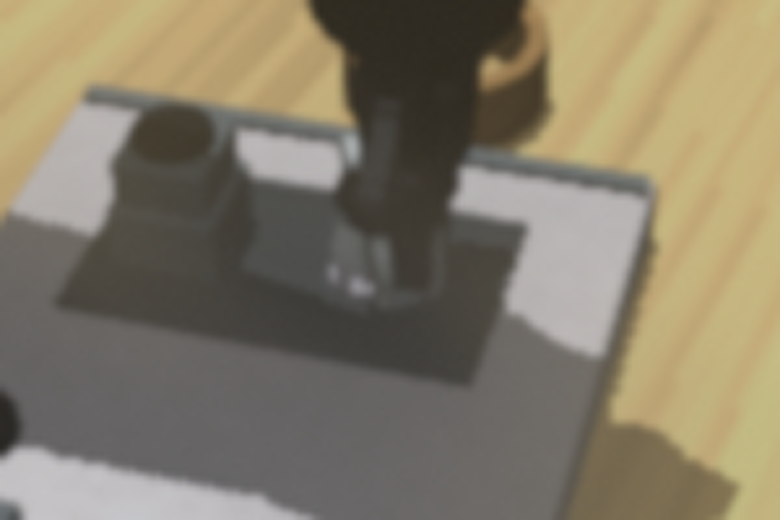

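View pics/t3.png

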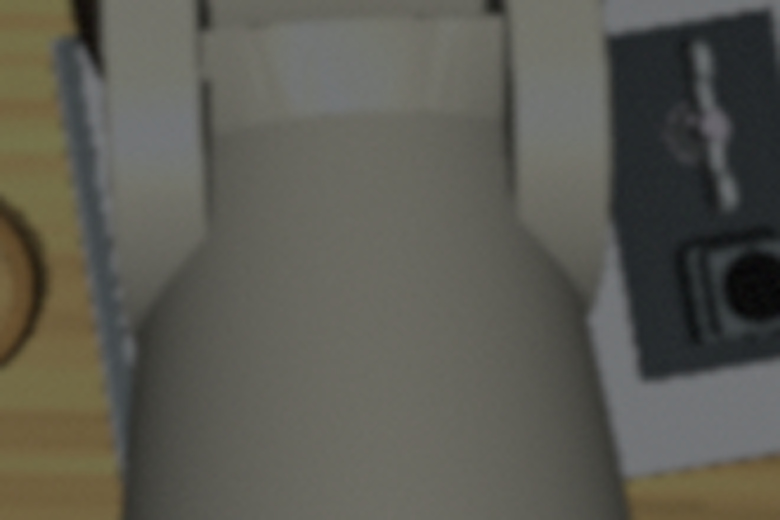

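```bash
cat > arc.py <<'E'
import sys;from numpy import *
x0,y0,a,b,s=map(float,sys.argv[1:6])
for f in arange(a,b-.1,-s): print(f,"x",round((x0-32*cos(radians(f)))/1000,4),"y",round((32*sin(radians(f))-y0)/1000,4))
E
python3 arc.py 27.4 -16.5 -35 -80 4
```

```text
-35.0 x 0.0012 y -0.0019
-39.0 x 0.0025 y -0.0036
-43.0 x 0.004 y -0.0053
-47.0 x 0.0056 y -0.0069
-51.0 x 0.0073 y -0.0084
-55.0 x 0.009 y -0.0097
-59.0 x 0.0109 y -0.0109
-63.0 x 0.0129 y -0.012
-67.0 x 0.0149 y -0.013
-71.0 x 0.017 y -0.0138
-75.0 x 0.0191 y -0.0144
-79.0 x 0.0213 y -0.0149
```

Request:
play_rows(
  targets=[
    {"fingers": -1,"x": 0.0012,"y": -0.0019,"z": 0,"wx": 0,"wy": 0,"wz": 0},
    {"fingers": -1,"x": 0.0025,"y": -0.0036,"z": 0,"wx": 0,"wy": 0,"wz": 0},
    {"fingers": -1,"x": 0.004,"y": -0.0053,"z": 0,"wx": 0,"wy": 0,"wz": 0},
    {"fingers": -1,"x": 0.0056,"y": -0.0069,"z": 0,"wx": 0,"wy": 0,"wz": 0},
    {"fingers": -1,"x": 0.0073,"y": -0.0084,"z": 0,"wx": 0,"wy": 0,"wz": 0},
    {"fingers": -1,"x": 0.009,"y": -0.0097,"z": 0,"wx": 0,"wy": 0,"wz": 0},
    {"fingers": -1,"x": 0.0109,"y": -0.0109,"z": 0,"wx": 0,"wy": 0,"wz": 0},
    {"fingers": -1,"x": 0.0129,"y": -0.012,"z": 0,"wx": 0,"wy": 0,"wz": 0},
    {"fingers": -1,"x": 0.0149,"y": -0.013,"z": 0,"wx": 0,"wy": 0,"wz": 0},
    {"fingers": -1,"x": 0.017,"y": -0.0138,"z": 0,"wx": 0,"wy": 0,"wz": 0},
    {"fingers": -1,"x": 0.0191,"y": -0.0144,"z": 0,"wx": 0,"wy": 0,"wz": 0},
    {"fingers": -1,"x": 0.0213,"y": -0.0149,"z": 0,"wx": 0,"wy": 0,"wz": 0},
    {"fingers": -1,"x": 0.0213,"y": -0.0149,"z": 0,"wx": 0,"wy": 0,"wz": 0},
  ],
)

```text
time: 5.57
ee_pos: [0.5733, 0.0215, 0.0613]
tcp_rot: [-180.0, -0.0, -169.4]
wrist_force: [1.5, 0.3, 0.8]
opening: 0.0003
```

```bash
python3 st.py 4
```

```text
{'time': np.float64(5.5667), 'ee_pos': array([0.5733, 0.0215, 0.0613]), 'tcp_rot': array([-1.799889e+02, -6.000000e-03, -1.694033e+02]), 'wrist_force': array([1.5166, 0.3197, 0.761 ])} [  5.62784957 -31.41050543]
```

View pics/s4.png

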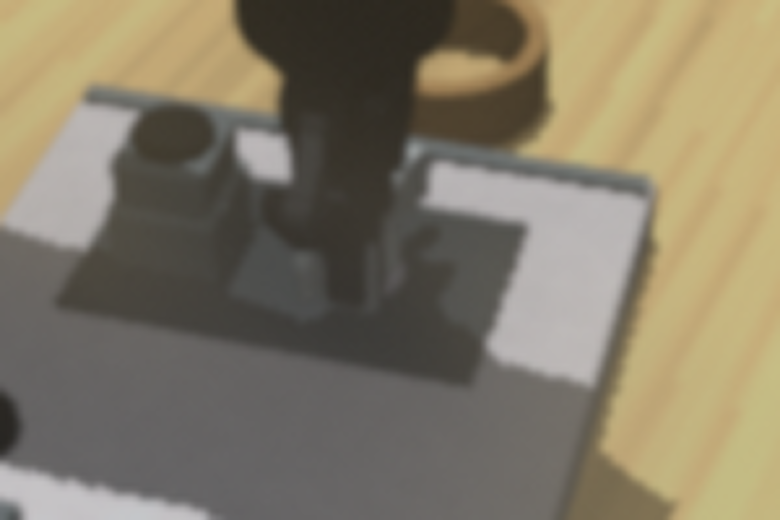

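Request:
play_rows(
  targets=[
    {"fingers": -1,"x": -0.003,"y": 0,"z": 0,"wx": 0,"wy": 0,"wz": 0},
    {"fingers": -1,"x": -0.005,"y": 0,"z": 0,"wx": 0,"wy": 0,"wz": 0},
    {"fingers": -1,"x": -0.005,"y": 0,"z": -0.02,"wx": 0,"wy": 0,"wz": 0},
    {"fingers": -1,"x": -0.005,"y": 0,"z": -0.042,"wx": 0,"wy": 0,"wz": 0},
    {"fingers": -1,"x": -0.005,"y": 0,"z": -0.045,"wx": 0,"wy": 0,"wz": 0},
    {"fingers": -1,"x": 0.002,"y": 0.014,"z": -0.045,"wx": 0,"wy": 0,"wz": 0},
    {"fingers": -1,"x": 0.01,"y": 0.028,"z": -0.045,"wx": 0,"wy": 0,"wz": 0},
    {"fingers": -1,"x": 0.018,"y": 0.042,"z": -0.045,"wx": 0,"wy": 0,"wz": 0},
    {"fingers": -1,"x": 0.024,"y": 0.0576,"z": -0.045,"wx": 0,"wy": 0,"wz": 0},
    {"fingers": -1,"x": 0.024,"y": 0.0576,"z": -0.045,"wx": 0,"wy": 0,"wz": 0},
    {"fingers": -1,"x": 0.024,"y": 0.0576,"z": -0.045,"wx": 0,"wy": 0,"wz": 0},
  ],
)

```text
time: 6.58
ee_pos: [0.5383, 0.0752, 0.1058]
tcp_rot: [-180.0, -0.0, -169.3]
wrist_force: [-0.4, 0.1, -0.4]
opening: -0.0003
```

```bash
python3 st.py 5
```

```text
{'time': np.float64(6.5833), 'ee_pos': array([0.5383, 0.0752, 0.1058]), 'tcp_rot': array([-1.799988e+02, -4.050000e-02, -1.692618e+02]), 'wrist_force': array([-0.4223,  0.1354, -0.362 ])} [-18.92862564  27.82636791]
```

View pics/s5.png

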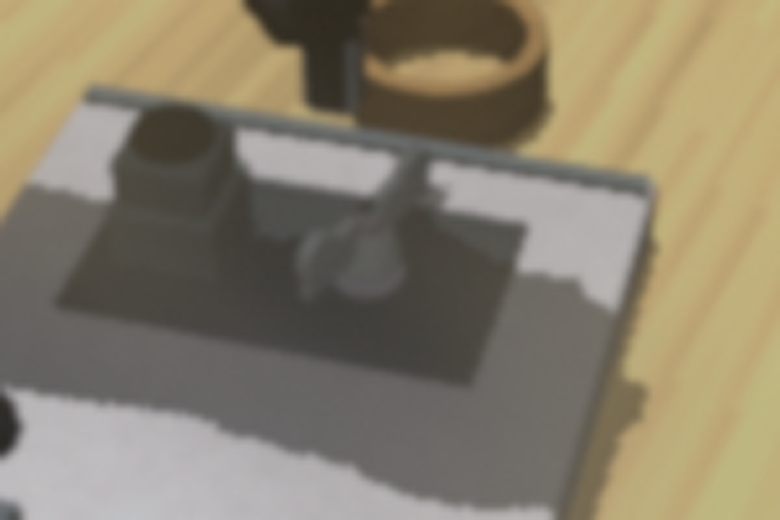

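```bash
cat > ang.py <<'E'
from h import *
im,d=bot.camera("scene")
rr,cc=np.mgrid[150:250,250:400];k=K["scene"];T=np.linalg.inv(np.array(k["camera_from_world"]))
D=d[150:250,250:400]
P=np.stack([(cc-k["cx"])/k["fx"]*D,(rr-k["cy"])/k["fy"]*D,D],-1)@T[:3,:3].T+T[:3,3]
a=np.radians(YAW);e=P[...,:2]-C
X=e[...,0]*np.cos(a)+e[...,1]*np.sin(a);Y=-e[...,0]*np.sin(a)+e[...,1]*np.cos(a)
m=(P[...,2]>.05)&(P[...,2]<.082)&(np.hypot(X,Y)<.048)&(np.hypot(X,Y)>.018)&(D>0)
Q=np.stack([X[m],Y[m]],1)*1000
w=np.degrees(np.arctan2(Q[:,1],Q[:,0]))
print("hist",np.histogram(w,np.arange(-180,181,20))[0],"n",len(Q))
v=cv2.fitLine(Q.astype(np.float32),cv2.DIST_HUBER,0,.01,.01).ravel();print("wing foot-angle",np.degrees(np.arctan2(v[1],v[0])),v[2:],"ztop",np.percentile(P[...,2][m],[50,90,97]))
E
python3 ang.py
```

```text
hist [ 0  0  0 88  9  0  0  0  0  0  0  3 70  0  0  0  0  0] n 170
wing foot-angle 70.35417 [ 1.2977276 -5.3576374] ztop [0.06551044 0.07503805 0.07587557]
```

Request:
play_rows(
  targets=[
    {"fingers": -1,"x": 0,"y": 0,"z": 0.015,"wx": 0,"wy": 0,"wz": 0},
    {"fingers": -1,"x": 0,"y": 0,"z": 0.03,"wx": 0,"wy": 0,"wz": 0},
    {"fingers": -1,"x": 0,"y": 0,"z": 0.04,"wx": 0,"wy": 0,"wz": 0},
    {"fingers": -1,"x": 0,"y": 0,"z": 0.046,"wx": 0,"wy": 0,"wz": 0},
    {"fingers": -1,"x": 0,"y": 0,"z": 0.046,"wx": 0,"wy": 0,"wz": 0},
    {"fingers": -1,"x": 0,"y": 0,"z": 0.046,"wx": 0,"wy": 0,"wz": 0},
  ],
)

```text
time: 7.23
ee_pos: [0.5394, 0.0737, 0.0603]
tcp_rot: [180.0, -0.0, -169.4]
wrist_force: [0.2, 0.1, 0.7]
opening: -0.0
```

```bash
python3 st.py 6;python3 arc.py -18.4 26.2 121 45 4; echo; for f in 45 ; do python3 arc.py 22.6 22.6 41 -35 4;done
```

```text
{'time': np.float64(7.2333), 'ee_pos': array([0.5394, 0.0737, 0.0603]), 'tcp_rot': array([ 1.799989e+02, -2.170000e-02, -1.694136e+02]), 'wrist_force': array([0.2137, 0.1327, 0.6765])} [-18.05085198  26.15772316]
121.0 x -0.0019 y 0.0012
117.0 x -0.0039 y 0.0023
113.0 x -0.0059 y 0.0033
109.0 x -0.008 y 0.0041
105.0 x -0.0101 y 0.0047
101.0 x -0.0123 y 0.0052
97.0 x -0.0145 y 0.0056
93.0 x -0.0167 y 0.0058
89.0 x -0.019 y 0.0058
85.0 x -0.0212 y 0.0057
81.0 x -0.0234 y 0.0054
77.0 x -0.0256 y 0.005
73.0 x -0.0278 y 0.0044
69.0 x -0.0299 y 0.0037
65.0 x -0.0319 y 0.0028
61.0 x -0.0339 y 0.0018
57.0 x -0.0358 y 0.0006
53.0 x -0.0377 y -0.0006
49.0 x -0.0394 y -0.002
45.0 x -0.041 y -0.0036

41.0 x -0.0016 y -0.0016
37.0 x -0.003 y -0.0033
33.0 x -0.0042 y -0.0052
29.0 x -0.0054 y -0.0071
25.0 x -0.0064 y -0.0091
21.0 x -0.0073 y -0.0111
17.0 x -0.008 y -0.0132
13.0 x -0.0086 y -0.0154
9.0 x -0.009 y -0.0176
5.0 x -0.0093 y -0.0198
1.0 x -0.0094 y -0.022
-3.0 x -0.0094 y -0.0243
-7.0 x -0.0092 y -0.0265
-11.0 x -0.0088 y -0.0287
-15.0 x -0.0083 y -0.0309
-19.0 x -0.0077 y -0.033
-23.0 x -0.0069 y -0.0351
-27.0 x -0.0059 y -0.0371
-31.0 x -0.0048 y -0.0391
-35.0 x -0.0036 y -0.041
```

View pics/s6.png

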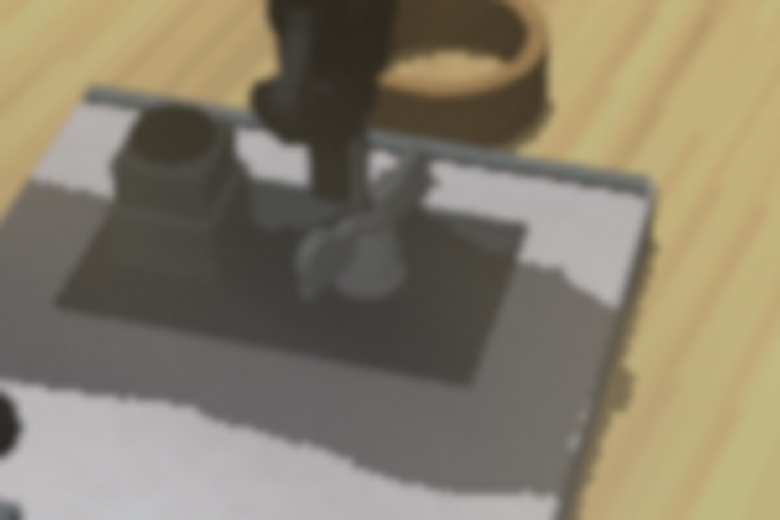

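Request:
play_rows(
  targets=[
    {"fingers": -1,"x": -0.0019,"y": 0.0012,"z": 0,"wx": 0,"wy": 0,"wz": 0},
    {"fingers": -1,"x": -0.0039,"y": 0.0023,"z": 0,"wx": 0,"wy": 0,"wz": 0},
    {"fingers": -1,"x": -0.0059,"y": 0.0033,"z": 0,"wx": 0,"wy": 0,"wz": 0},
    {"fingers": -1,"x": -0.008,"y": 0.0041,"z": 0,"wx": 0,"wy": 0,"wz": 0},
    {"fingers": -1,"x": -0.0101,"y": 0.0047,"z": 0,"wx": 0,"wy": 0,"wz": 0},
    {"fingers": -1,"x": -0.0123,"y": 0.0052,"z": 0,"wx": 0,"wy": 0,"wz": 0},
    {"fingers": -1,"x": -0.0145,"y": 0.0056,"z": 0,"wx": 0,"wy": 0,"wz": 0},
    {"fingers": -1,"x": -0.0167,"y": 0.0058,"z": 0,"wx": 0,"wy": 0,"wz": 0},
    {"fingers": -1,"x": -0.019,"y": 0.0058,"z": 0,"wx": 0,"wy": 0,"wz": 0},
    {"fingers": -1,"x": -0.0212,"y": 0.0057,"z": 0,"wx": 0,"wy": 0,"wz": 0},
    {"fingers": -1,"x": -0.0234,"y": 0.0054,"z": 0,"wx": 0,"wy": 0,"wz": 0},
    {"fingers": -1,"x": -0.0256,"y": 0.005,"z": 0,"wx": 0,"wy": 0,"wz": 0},
    {"fingers": -1,"x": -0.0278,"y": 0.0044,"z": 0,"wx": 0,"wy": 0,"wz": 0},
    {"fingers": -1,"x": -0.0299,"y": 0.0037,"z": 0,"wx": 0,"wy": 0,"wz": 0},
    {"fingers": -1,"x": -0.0319,"y": 0.0028,"z": 0,"wx": 0,"wy": 0,"wz": 0},
    {"fingers": -1,"x": -0.0339,"y": 0.0018,"z": 0,"wx": 0,"wy": 0,"wz": 0},
    {"fingers": -1,"x": -0.0358,"y": 0.0006,"z": 0,"wx": 0,"wy": 0,"wz": 0},
    {"fingers": -1,"x": -0.0377,"y": -0.0006,"z": 0,"wx": 0,"wy": 0,"wz": 0},
    {"fingers": -1,"x": -0.0394,"y": -0.002,"z": 0,"wx": 0,"wy": 0,"wz": 0},
    {"fingers": -1,"x": -0.041,"y": -0.0036,"z": 0,"wx": 0,"wy": 0,"wz": 0},
  ],
)

```text
time: 9.0
ee_pos: [0.5807, 0.0779, 0.0604]
tcp_rot: [180.0, 0.0, -169.4]
wrist_force: [-1.4, 1.4, -0.0]
opening: -0.0001
```

```bash
python3 st.py 7
```

```text
{'time': np.float64(9.0), 'ee_pos': array([0.5807, 0.0779, 0.0604]), 'tcp_rot': array([ 1.799957e+02,  1.910000e-02, -1.693891e+02]), 'wrist_force': array([-1.3774,  1.3545, -0.0185])} [23.29523236 22.65528141]
```

View pics/s7.png

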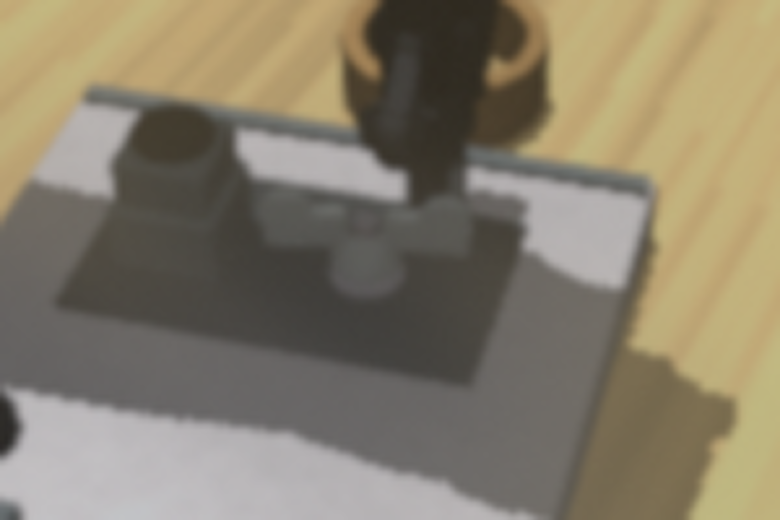

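Working well: the finger is behind wing B, which is now at about 0–10° (left wing at (285,220), right at (440,225)). Next part.

Request:
play_rows(
  targets=[
    {"fingers": -1,"x": -0.0016,"y": -0.0016,"z": 0,"wx": 0,"wy": 0,"wz": 0},
    {"fingers": -1,"x": -0.003,"y": -0.0033,"z": 0,"wx": 0,"wy": 0,"wz": 0},
    {"fingers": -1,"x": -0.0042,"y": -0.0052,"z": 0,"wx": 0,"wy": 0,"wz": 0},
    {"fingers": -1,"x": -0.0054,"y": -0.0071,"z": 0,"wx": 0,"wy": 0,"wz": 0},
    {"fingers": -1,"x": -0.0064,"y": -0.0091,"z": 0,"wx": 0,"wy": 0,"wz": 0},
    {"fingers": -1,"x": -0.0073,"y": -0.0111,"z": 0,"wx": 0,"wy": 0,"wz": 0},
    {"fingers": -1,"x": -0.008,"y": -0.0132,"z": 0,"wx": 0,"wy": 0,"wz": 0},
    {"fingers": -1,"x": -0.0086,"y": -0.0154,"z": 0,"wx": 0,"wy": 0,"wz": 0},
    {"fingers": -1,"x": -0.009,"y": -0.0176,"z": 0,"wx": 0,"wy": 0,"wz": 0},
    {"fingers": -1,"x": -0.0093,"y": -0.0198,"z": 0,"wx": 0,"wy": 0,"wz": 0},
    {"fingers": -1,"x": -0.0094,"y": -0.022,"z": 0,"wx": 0,"wy": 0,"wz": 0},
    {"fingers": -1,"x": -0.0094,"y": -0.0243,"z": 0,"wx": 0,"wy": 0,"wz": 0},
    {"fingers": -1,"x": -0.0092,"y": -0.0265,"z": 0,"wx": 0,"wy": 0,"wz": 0},
    {"fingers": -1,"x": -0.0088,"y": -0.0287,"z": 0,"wx": 0,"wy": 0,"wz": 0},
    {"fingers": -1,"x": -0.0083,"y": -0.0309,"z": 0,"wx": 0,"wy": 0,"wz": 0},
    {"fingers": -1,"x": -0.0077,"y": -0.033,"z": 0,"wx": 0,"wy": 0,"wz": 0},
    {"fingers": -1,"x": -0.0069,"y": -0.0351,"z": 0,"wx": 0,"wy": 0,"wz": 0},
    {"fingers": -1,"x": -0.0059,"y": -0.0371,"z": 0,"wx": 0,"wy": 0,"wz": 0},
    {"fingers": -1,"x": -0.0048,"y": -0.0391,"z": 0,"wx": 0,"wy": 0,"wz": 0},
  ],
)

```text
time: 10.68
ee_pos: [0.5923, 0.0401, 0.0603]
tcp_rot: [-180.0, 0.0, -169.4]
wrist_force: [0.3, 2.0, -0.1]
opening: 0.0003
```

```bash
python3 st.py 8
```

```text
{'time': np.float64(10.6833), 'ee_pos': array([0.5923, 0.0401, 0.0603]), 'tcp_rot': array([-1.799960e+02,  1.250000e-02, -1.693925e+02]), 'wrist_force': array([ 0.2929,  2.0021, -0.1163])} [ 27.76696933 -16.59118126]
```

Same position as in stroke 1; repeat its second part, then back off and lift over to the next wing.

Request:
play_rows(
  targets=[
    {"fingers": -1,"x": 0.0012,"y": -0.0019,"z": 0,"wx": 0,"wy": 0,"wz": 0},
    {"fingers": -1,"x": 0.0025,"y": -0.0036,"z": 0,"wx": 0,"wy": 0,"wz": 0},
    {"fingers": -1,"x": 0.004,"y": -0.0053,"z": 0,"wx": 0,"wy": 0,"wz": 0},
    {"fingers": -1,"x": 0.0056,"y": -0.0069,"z": 0,"wx": 0,"wy": 0,"wz": 0},
    {"fingers": -1,"x": 0.0073,"y": -0.0084,"z": 0,"wx": 0,"wy": 0,"wz": 0},
    {"fingers": -1,"x": 0.009,"y": -0.0097,"z": 0,"wx": 0,"wy": 0,"wz": 0},
    {"fingers": -1,"x": 0.0109,"y": -0.0109,"z": 0,"wx": 0,"wy": 0,"wz": 0},
    {"fingers": -1,"x": 0.0129,"y": -0.012,"z": 0,"wx": 0,"wy": 0,"wz": 0},
    {"fingers": -1,"x": 0.0149,"y": -0.013,"z": 0,"wx": 0,"wy": 0,"wz": 0},
    {"fingers": -1,"x": 0.017,"y": -0.0138,"z": 0,"wx": 0,"wy": 0,"wz": 0},
    {"fingers": -1,"x": 0.0191,"y": -0.0144,"z": 0,"wx": 0,"wy": 0,"wz": 0},
    {"fingers": -1,"x": 0.0213,"y": -0.0149,"z": 0,"wx": 0,"wy": 0,"wz": 0},
    {"fingers": -1,"x": 0.0213,"y": -0.0149,"z": 0,"wx": 0,"wy": 0,"wz": 0},
  ],
)

```text
time: 11.87
ee_pos: [0.5738, 0.0215, 0.0603]
tcp_rot: [-180.0, -0.0, -169.4]
wrist_force: [1.7, -0.3, 0.3]
opening: -0.0002
```

Request:
play_rows(
  targets=[
    {"fingers": -1,"x": -0.003,"y": 0,"z": 0,"wx": 0,"wy": 0,"wz": 0},
    {"fingers": -1,"x": -0.005,"y": 0,"z": 0,"wx": 0,"wy": 0,"wz": 0},
    {"fingers": -1,"x": -0.005,"y": 0,"z": -0.02,"wx": 0,"wy": 0,"wz": 0},
    {"fingers": -1,"x": -0.005,"y": 0,"z": -0.042,"wx": 0,"wy": 0,"wz": 0},
    {"fingers": -1,"x": -0.005,"y": 0,"z": -0.045,"wx": 0,"wy": 0,"wz": 0},
    {"fingers": -1,"x": 0.002,"y": 0.014,"z": -0.045,"wx": 0,"wy": 0,"wz": 0},
    {"fingers": -1,"x": 0.01,"y": 0.028,"z": -0.045,"wx": 0,"wy": 0,"wz": 0},
    {"fingers": -1,"x": 0.018,"y": 0.042,"z": -0.045,"wx": 0,"wy": 0,"wz": 0},
    {"fingers": -1,"x": 0.024,"y": 0.0576,"z": -0.045,"wx": 0,"wy": 0,"wz": 0},
    {"fingers": -1,"x": 0.024,"y": 0.0576,"z": -0.045,"wx": 0,"wy": 0,"wz": 0},
    {"fingers": -1,"x": 0.024,"y": 0.0576,"z": -0.045,"wx": 0,"wy": 0,"wz": 0},
  ],
)

```text
time: 12.78
ee_pos: [0.5388, 0.0752, 0.1048]
tcp_rot: [-180.0, -0.0, -169.3]
wrist_force: [0.2, 1.1, -0.6]
opening: -0.0002
```

```bash
python3 st.py 9; python3 ang.py
```

```text
{'time': np.float64(12.7833), 'ee_pos': array([0.5388, 0.0752, 0.1048]), 'tcp_rot': array([-1.799966e+02, -4.660000e-02, -1.692650e+02]), 'wrist_force': array([ 0.2024,  1.0845, -0.5706])} [-18.45034496  27.79637291]
hist [ 0  0  0 74 12  0  0  0  0  0  0  0 63  0  0  0  0  0] n 149
wing foot-angle 71.52081 [ 1.1709436 -5.669426 ] ztop [0.06166088 0.07005292 0.07073319]
```

View pics/s9.png

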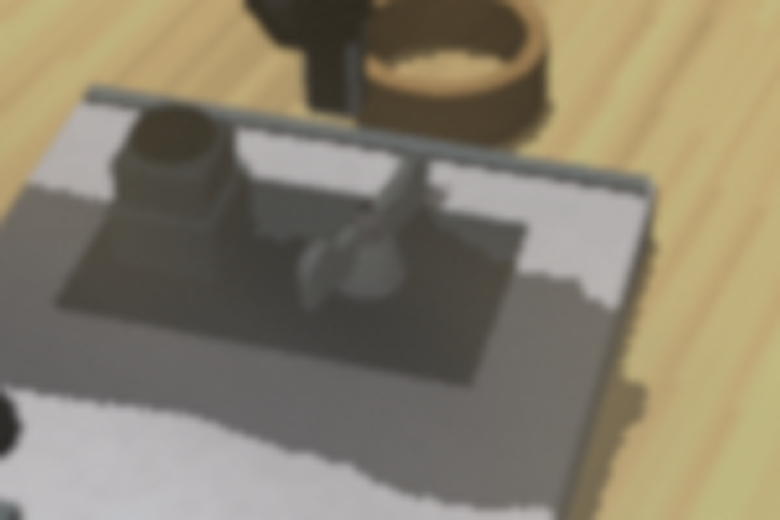

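Request:
play_rows(
  targets=[
    {"fingers": -1,"x": 0,"y": 0,"z": 0.015,"wx": 0,"wy": 0,"wz": 0},
    {"fingers": -1,"x": 0,"y": 0,"z": 0.03,"wx": 0,"wy": 0,"wz": 0},
    {"fingers": -1,"x": 0,"y": 0,"z": 0.04,"wx": 0,"wy": 0,"wz": 0},
    {"fingers": -1,"x": 0,"y": 0,"z": 0.046,"wx": 0,"wy": 0,"wz": 0},
    {"fingers": -1,"x": 0,"y": 0,"z": 0.046,"wx": 0,"wy": 0,"wz": 0},
    {"fingers": -1,"x": 0,"y": 0,"z": 0.046,"wx": 0,"wy": 0,"wz": 0},
  ],
)

```text
time: 13.43
ee_pos: [0.5399, 0.0738, 0.0593]
tcp_rot: [-180.0, -0.0, -169.4]
wrist_force: [-0.2, 0.1, -0.1]
opening: 0.0
```

Request:
play_rows(
  targets=[
    {"fingers": -1,"x": -0.0019,"y": 0.0012,"z": 0,"wx": 0,"wy": 0,"wz": 0},
    {"fingers": -1,"x": -0.0039,"y": 0.0023,"z": 0,"wx": 0,"wy": 0,"wz": 0},
    {"fingers": -1,"x": -0.0059,"y": 0.0033,"z": 0,"wx": 0,"wy": 0,"wz": 0},
    {"fingers": -1,"x": -0.008,"y": 0.0041,"z": 0,"wx": 0,"wy": 0,"wz": 0},
    {"fingers": -1,"x": -0.0101,"y": 0.0047,"z": 0,"wx": 0,"wy": 0,"wz": 0},
    {"fingers": -1,"x": -0.0123,"y": 0.0052,"z": 0,"wx": 0,"wy": 0,"wz": 0},
    {"fingers": -1,"x": -0.0145,"y": 0.0056,"z": 0,"wx": 0,"wy": 0,"wz": 0},
    {"fingers": -1,"x": -0.0167,"y": 0.0058,"z": 0,"wx": 0,"wy": 0,"wz": 0},
    {"fingers": -1,"x": -0.019,"y": 0.0058,"z": 0,"wx": 0,"wy": 0,"wz": 0},
    {"fingers": -1,"x": -0.0212,"y": 0.0057,"z": 0,"wx": 0,"wy": 0,"wz": 0},
    {"fingers": -1,"x": -0.0234,"y": 0.0054,"z": 0,"wx": 0,"wy": 0,"wz": 0},
    {"fingers": -1,"x": -0.0256,"y": 0.005,"z": 0,"wx": 0,"wy": 0,"wz": 0},
    {"fingers": -1,"x": -0.0278,"y": 0.0044,"z": 0,"wx": 0,"wy": 0,"wz": 0},
    {"fingers": -1,"x": -0.0299,"y": 0.0037,"z": 0,"wx": 0,"wy": 0,"wz": 0},
    {"fingers": -1,"x": -0.0319,"y": 0.0028,"z": 0,"wx": 0,"wy": 0,"wz": 0},
    {"fingers": -1,"x": -0.0339,"y": 0.0018,"z": 0,"wx": 0,"wy": 0,"wz": 0},
    {"fingers": -1,"x": -0.0358,"y": 0.0006,"z": 0,"wx": 0,"wy": 0,"wz": 0},
    {"fingers": -1,"x": -0.0377,"y": -0.0006,"z": 0,"wx": 0,"wy": 0,"wz": 0},
  ],
)

```text
time: 14.93
ee_pos: [0.5774, 0.0803, 0.0594]
tcp_rot: [180.0, 0.0, -169.4]
wrist_force: [-3.1, 0.8, -1.0]
opening: 0.0004
```

```bash
python3 st.py 10; python3 arc.py 19.3 25.6 51 10 2
```

```text
{'time': np.float64(14.9333), 'ee_pos': array([0.5774, 0.0803, 0.0594]), 'tcp_rot': array([ 1.799952e+02,  1.790000e-02, -1.693886e+02]), 'wrist_force': array([-3.0703,  0.8146, -0.9931])} [20.50006811 25.67046041]
51.0 x -0.0008 y -0.0007
49.0 x -0.0017 y -0.0014
47.0 x -0.0025 y -0.0022
45.0 x -0.0033 y -0.003
43.0 x -0.0041 y -0.0038
41.0 x -0.0049 y -0.0046
39.0 x -0.0056 y -0.0055
37.0 x -0.0063 y -0.0063
35.0 x -0.0069 y -0.0072
33.0 x -0.0075 y -0.0082
31.0 x -0.0081 y -0.0091
29.0 x -0.0087 y -0.0101
27.0 x -0.0092 y -0.0111
25.0 x -0.0097 y -0.0121
23.0 x -0.0102 y -0.0131
21.0 x -0.0106 y -0.0141
19.0 x -0.011 y -0.0152
17.0 x -0.0113 y -0.0162
15.0 x -0.0116 y -0.0173
13.0 x -0.0119 y -0.0184
11.0 x -0.0121 y -0.0195
```

View pics/s10.png

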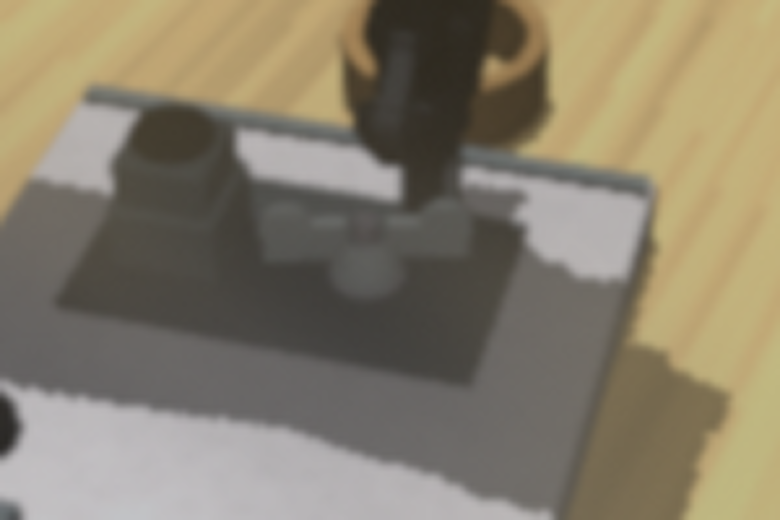

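Request:
play_rows(
  targets=[
    {"fingers": -1,"x": -0.0008,"y": -0.0007,"z": 0,"wx": 0,"wy": 0,"wz": 0},
    {"fingers": -1,"x": -0.0017,"y": -0.0014,"z": 0,"wx": 0,"wy": 0,"wz": 0},
    {"fingers": -1,"x": -0.0025,"y": -0.0022,"z": 0,"wx": 0,"wy": 0,"wz": 0},
    {"fingers": -1,"x": -0.0033,"y": -0.003,"z": 0,"wx": 0,"wy": 0,"wz": 0},
    {"fingers": -1,"x": -0.0041,"y": -0.0038,"z": 0,"wx": 0,"wy": 0,"wz": 0},
    {"fingers": -1,"x": -0.0049,"y": -0.0046,"z": 0,"wx": 0,"wy": 0,"wz": 0},
  ],
)

```text
time: 15.53
ee_pos: [0.5829, 0.0767, 0.0593]
tcp_rot: [180.0, 0.0, -169.4]
wrist_force: [-1.5, 1.1, -0.1]
opening: -0.0002
```

```bash
python3 st.py 11;python3 ang.py
```

```text
{'time': np.float64(15.5333), 'ee_pos': array([0.5829, 0.0767, 0.0593]), 'tcp_rot': array([ 1.799984e+02,  4.800000e-03, -1.693932e+02]), 'wrist_force': array([-1.4717,  1.0771, -0.0717])} [25.1764892  21.09601087]
hist [ 89   0   0   0   0   0   0   0  17 113  39   7   0   0   0   0   0   1] n 266
wing foot-angle 9.331638 [ 0.36904863 -1.3000176 ] ztop [0.06353862 0.07424754 0.07880934]
```

Request:
play_rows(
  targets=[
    {"fingers": -1,"x": -0.0007,"y": -0.0009,"z": 0,"wx": 0,"wy": 0,"wz": 0},
    {"fingers": -1,"x": -0.0014,"y": -0.0017,"z": 0,"wx": 0,"wy": 0,"wz": 0},
    {"fingers": -1,"x": -0.002,"y": -0.0026,"z": 0,"wx": 0,"wy": 0,"wz": 0},
    {"fingers": -1,"x": -0.002,"y": -0.0026,"z": 0,"wx": 0,"wy": 0,"wz": 0},
  ],
)

```text
time: 16.02
ee_pos: [0.5854, 0.0744, 0.0593]
tcp_rot: [-180.0, 0.0, -169.4]
wrist_force: [-1.1, 1.3, -0.5]
opening: -0.0001
```

Request:
play_rows(
  targets=[
    {"fingers": -1,"x": -0.0006,"y": -0.001,"z": 0,"wx": 0,"wy": 0,"wz": 0},
    {"fingers": -1,"x": -0.0006,"y": -0.001,"z": 0,"wx": 0,"wy": 0,"wz": 0},
  ],
)

```text
time: 16.18
ee_pos: [0.5861, 0.0736, 0.0593]
tcp_rot: [-180.0, 0.0, -169.4]
wrist_force: [-1.2, 0.8, 0.2]
opening: 0.0001
```

Request:
play_rows(
  targets=[
    {"fingers": -1,"x": -0.0006,"y": -0.0009,"z": 0,"wx": 0,"wy": 0,"wz": 0},
    {"fingers": -1,"x": -0.0006,"y": -0.0009,"z": 0,"wx": 0,"wy": 0,"wz": 0},
  ],
)

```text
time: 16.35
ee_pos: [0.5868, 0.0729, 0.0593]
tcp_rot: [180.0, -0.0, -169.4]
wrist_force: [-1.5, 2.4, 0.1]
opening: 0.0002
```

Request:
play_rows(
  targets=[
    {"fingers": -1,"x": -0.0006,"y": -0.001,"z": 0,"wx": 0,"wy": 0,"wz": 0},
    {"fingers": -1,"x": -0.0006,"y": -0.001,"z": 0,"wx": 0,"wy": 0,"wz": 0},
  ],
)

```text
time: 16.52
ee_pos: [0.5873, 0.0722, 0.0592]
tcp_rot: [180.0, -0.0, -169.4]
wrist_force: [-3.2, 3.6, 0.9]
opening: 0.0001
```

Request:
play_rows(
  targets=[
    {"fingers": -1,"x": -0.0005,"y": -0.001,"z": 0,"wx": 0,"wy": 0,"wz": 0},
    {"fingers": -1,"x": -0.0005,"y": -0.001,"z": 0,"wx": 0,"wy": 0,"wz": 0},
  ],
)

```text
time: 16.68
ee_pos: [0.5876, 0.0716, 0.0591]
tcp_rot: [179.9, -0.1, -169.4]
wrist_force: [-5.0, 5.9, 1.0]
opening: -0.0001
```

```bash
python3 st.py 12;python3 ang.py
```

```text
{'time': np.float64(16.6833), 'ee_pos': array([0.5876, 0.0716, 0.0591]), 'tcp_rot': array([ 1.799186e+02, -6.150000e-02, -1.693697e+02]), 'wrist_force': array([-5.012 ,  5.8728,  1.0351])} [28.93308801 15.27234883]
hist [62  0  0  0  0  0  0  0 92 65 16  0  0  0  0  0  0 22] n 257
wing foot-angle -0.38404772 [ 0.6645065 -1.02869  ] ztop [0.06304724 0.07387579 0.07817344]
```

View pics/s12.png

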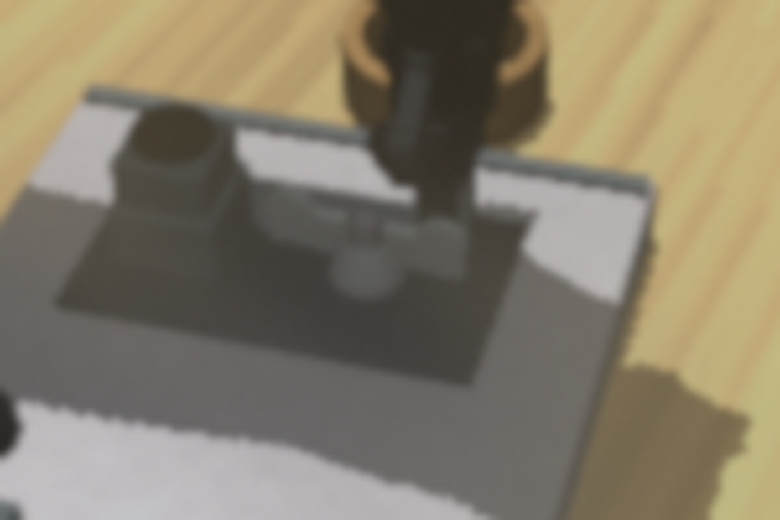

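Request:
play_rows(
  targets=[
    {"fingers": -1,"x": 0,"y": -0.001,"z": 0,"wx": 0,"wy": 0,"wz": 0},
    {"fingers": -1,"x": 0,"y": -0.001,"z": 0,"wx": 0,"wy": 0,"wz": 0},
    {"fingers": -1,"x": 0,"y": -0.001,"z": 0,"wx": 0,"wy": 0,"wz": 0},
  ],
)

```text
time: 17.08
ee_pos: [0.5877, 0.0711, 0.0591]
tcp_rot: [179.9, -0.1, -169.4]
wrist_force: [-6.1, 8.2, 1.0]
opening: 0.0
```

Firm against the stop at about 10 N. Back off (+y, away from the wing), lift and look.

Request:
play_rows(
  targets=[
    {"fingers": -1,"x": 0.0,"y": 0.002,"z": 0,"wx": 0,"wy": 0,"wz": 0},
    {"fingers": -1,"x": 0,"y": 0.005,"z": 0,"wx": 0,"wy": 0,"wz": 0},
    {"fingers": -1,"x": 0,"y": 0.01,"z": 0,"wx": 0,"wy": 0,"wz": 0},
    {"fingers": -1,"x": 0,"y": 0.01,"z": -0.02,"wx": 0,"wy": 0,"wz": 0},
    {"fingers": -1,"x": 0,"y": 0.01,"z": -0.05,"wx": 0,"wy": 0,"wz": 0},
    {"fingers": -1,"x": 0,"y": 0.01,"z": -0.08,"wx": 0,"wy": 0,"wz": 0},
    {"fingers": -1,"x": 0,"y": 0.03,"z": -0.11,"wx": 0,"wy": 0,"wz": 0},
    {"fingers": -1,"x": 0.02,"y": 0.06,"z": -0.14,"wx": 0,"wy": 0,"wz": 0},
    {"fingers": -1,"x": 0.05,"y": 0.09,"z": -0.16,"wx": 0,"wy": 0,"wz": 0},
    {"fingers": -1,"x": 0.08,"y": 0.12,"z": -0.18,"wx": 0,"wy": 0,"wz": 0},
    {"fingers": -1,"x": 0.11,"y": 0.15,"z": -0.18,"wx": 0,"wy": 0,"wz": 0},
    {"fingers": -1,"x": 0.14,"y": 0.18,"z": -0.18,"wx": 0,"wy": 0,"wz": 0},
    {"fingers": -1,"x": 0.17,"y": 0.21,"z": -0.18,"wx": 0,"wy": 0,"wz": 0},
    {"fingers": -1,"x": 0.19,"y": 0.24,"z": -0.18,"wx": 0,"wy": 0,"wz": 0},
    {"fingers": -1,"x": 0.2,"y": 0.26,"z": -0.18,"wx": 0,"wy": 0,"wz": 0},
    {"fingers": -1,"x": 0.2,"y": 0.26,"z": -0.18,"wx": 0,"wy": 0,"wz": 0},
    {"fingers": -1,"x": 0.2,"y": 0.26,"z": -0.18,"wx": 0,"wy": 0,"wz": 0},
  ],
)

```text
time: 18.5
ee_pos: [0.3432, 0.29, 0.2397]
tcp_rot: [180.0, 0.1, -169.2]
wrist_force: [0.2, -1.0, -0.6]
opening: -0.0002
```

```bash
python3 st.py 13;python3 ang.py
python3 - <<'E'
from h import *
im,d=bot.camera("top");np.save("topE.npy",d);cv2.imwrite("pics/topE.png",im)
rr,cc=np.mgrid[0:400,0:640];k=K["top"];T=np.linalg.inv(np.array(k["camera_from_world"]))
def cloud(D): return np.stack([(cc-k["cx"])/k["fx"]*D,(rr-k["cy"])/k["fy"]*D,D],-1)@T[:3,:3].T+T[:3,3]
for nm,D in(("before",np.load("top0.npy")),("after",d)):
  g=cloud(D)
  for n2,c0 in(("loose",(.562,.0513)),("tight",(.6005,-.154))):
    m=(g[...,2]>.058)&(g[...,2]<.082)&(np.hypot(g[...,0]-c0[0],g[...,1]-c0[1])<.048)
    P=g[m];v=cv2.fitLine((P[:,:2]*1000).astype(np.float32),cv2.DIST_HUBER,0,.01,.01).ravel()
    print(nm,n2,np.degrees(np.arctan2(v[1],v[0])),len(P),np.percentile(P[:,2],[50,90,97]))
for q in("bush","tape","wrench"):
    r=bot.look_for(q,"top");print(q,[(x["extent"],round(x["confidence"],2)) for x in r[:1]])
E
```

```text
{'time': np.float64(18.5), 'ee_pos': array([0.3432, 0.29  , 0.2397]), 'tcp_rot': array([ 1.799915e+02,  8.820000e-02, -1.691937e+02]), 'wrist_force': array([ 0.2232, -0.9515, -0.6185])} [-171.202518    274.85355784]
hist [73  0  0  0  0  0  0  0 82 11  0  0  0  0  0  0  0 12] n 178
wing foot-angle -0.057076186 [ 2.831079  -2.4631214] ztop [0.06067405 0.06794186 0.0692493 ]
before loose -20.152794 123 [0.07133349 0.07828641 0.07927633]
before tight 10.479462 125 [0.06323726 0.06918223 0.07093055]
after loose 9.963922 101 [0.06340693 0.0699355  0.07171365]
after tight 11.179693 125 [0.06350248 0.06883586 0.06999139]
bush [([370.8, 226.3, 387.3, 241.4], 0.68)]
tape [([226.9, 189.5, 271.1, 233.3], 0.55)]
wrench [([459.6, 146.2, 480.5, 218.3], 0.95)]
```

View pics/t13.png

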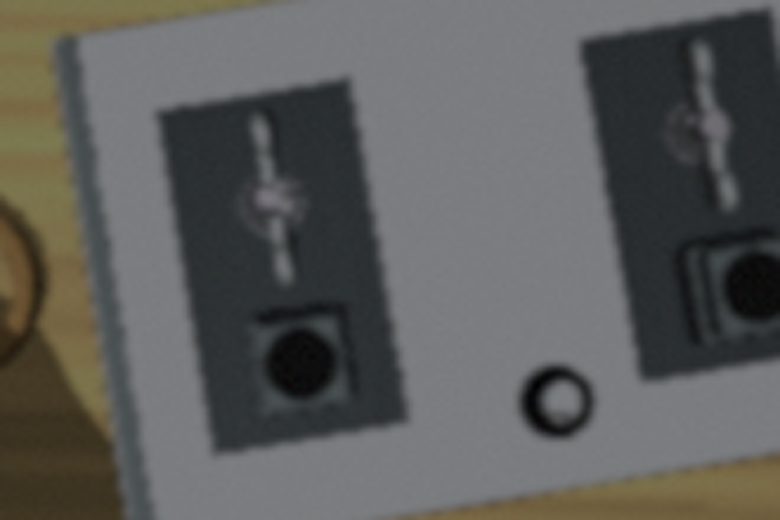

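View pics/topE.png

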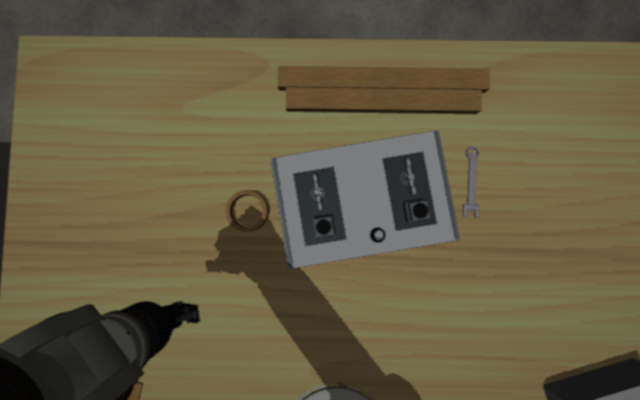

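The loose wings now lie along the foot, at about the same height as the tight screw. The bush, tape and wrench haven't moved, so I'm handing in.

```bash
python3 -c "
from workcell import bot
print(bot.job_done())"
```

```text
the job is handed in; nothing more can be done
None
```

The loose wing screw is down against its stop, and I handed the job in with the arm clear of everything at about 18.7 s of the 61 s allowed.

I turned it clockwise about 330° in three gentle strokes, pushing the wings with the shut fingertips from the free sides. It took about 2–3 N while turning. I stopped when the force rose to about 10 N at the stop, then backed off.

- **Screw seated:** After release, the wings lie within about 1° of the foot's x direction. Their top is about 70 mm above the table, matching the tight screw; it was about 79 mm at the start.
- **Tight screw:** Its wing angle read 10.5° before and 11.2° after, which is within measuring noise.
- **Loose things:** In the final picture the bush, tape and wrench are where they were at the start.
- **Readings that disagreed:** While the finger was still next to the wing, the height reading came out too high (about 78 mm), apparently because it picked up the finger. The readings with the arm clear agree with each other.

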